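# Slide a battery pack into its charging dock and shut the keeper

### The job

Put the cordless battery pack that lies in front on the bench on charge: swing the dock's keeper bar out of the way, slide the pack along the bench and push it up the ramp and over the lip until it drops flat into the seat, then swing the keeper fully shut behind it. Keep the pack low the whole way - slide it, do not lift it clear - and leave the tape measure, the spray can and the pliers where they are.

Things in the scene. Friction and masses are not known exactly. Their poses are not given: they have to be found in the camera images.
- pack: Cordless battery pack to dock, 0.5 to 0.8 kg: black base 76 mm wide (its x), 116 mm long (its y), 40 mm high with upright sides; on it a narrower dark green top, 55 x 90 mm, up to 56 mm, which can be held between the fingers to turn and slide it. Starts on the bench at right; goes in lengthwise, either end first. Origin: centre of its underside. (The similar pack far back is not meant.)
- dock: Charging dock screwed to the bench: grey plastic with a metal ramp, 250 mm long, 140 wide, 78 high. Origin on the bench under the centre of its seat; x is the way in (ramp toward charger housing), y to the left of that, z up. The seat is 84 mm wide between rails 30 mm high; its floor lies 10 mm above the bench, from the lip (x = -62 mm) to the housing wall (x = +62 mm).
- dock_seat (a point): Centre of the seat floor, 10 mm above the bench, axes as the dock's. The home pack's origin lies here, with about 4 mm of play along x and y. Over the last 35 mm before the housing wall, hooked rails reach over the pack's 40 mm base (underside 54 mm above the bench, 64 mm between them, top 64 mm), so the pack can only go home by sliding in from the ramp.
- ramp_foot (a point): Middle of the ramp's foot on the bench, at x = -154 mm in the dock's frame, same axes. The ramp rises from here to 14 mm at x = -74 mm (10 degrees). Beside it two guides, 24 mm high, narrow from about 115 mm apart at the foot to 86 mm at the lip.
- lip_edge (a point): Middle of the lip's inner top edge, 14 mm above the bench, at x = -62 mm in the dock's frame. The flat steel lip runs from the ramp's top (x = -74 mm) to here; behind it the seat floor is 4 mm lower. The pack tips level once its middle is past the lip and drops flat when its trailing end has passed this edge.
- keeper (a joint): Angle of the steel keeper bar about its upright pin, rad: 0 = shut, straight across the mouth just behind a seated pack; grows as it swings out over the ramp and away (counter-clockwise from above), up to 2.0. Light friction (about 1 N at the knob): stays where left. From about 1.6 the way in is clear. Bar 12 mm thick, 110 mm long, 31 to 41 mm above the bench.
- keeper_knob (a point): Top centre of the keeper's upright black knob, 14 mm in diameter, 65 mm above the bench, standing free from 39 to 65 mm; it can be pinched from above or pushed sideways. It moves on a circle of 82 mm radius about the keeper's pin.
- keeper_pin (a point): Axis of the keeper's pin, 36 mm above the bench, at x = -69 mm, y = -60 mm in the dock's frame. At joint angle 0 the knob lies from it by -16 mm along the dock's x and +80 mm along its y.
- tape_measure: Tape measure lying flat on the bench between the pack and the dock, 66 by 73 mm, 32 mm high; a bystander. Origin at the centre of its underside.
- spray_can: Spray can standing beyond the work, 58 mm in diameter, 217 mm high; a bystander. Origin at the centre of its foot.
- pliers: Pliers lying flat beyond the lane, 52 by 185 mm, 14 mm high; a bystander. Origin at the centre of their underside, handles and jaws along y.

How it is judged:
By the outcome, as a careful person would: the job done as asked, in the order asked, and still so for the second after the job is handed in, with the robot touching nothing.
It also fails if it takes over 72 s, if anything falls off the work surface, if the arm or the gripper's body presses on something with over 40 N, if the wrist force passes 120 N, or if a joint passes its speed limit or range.

### The arm

A 6-joint arm with a two-finger parallel gripper is mounted at the origin on a cart in front of the work surface, level with it; the furniture and walls round the work are solid. World frame = base frame: x ahead of the robot, y to its left, z up, the work surface at z = 0. Lengths are in m, angles in rad, forces in N, time in s.
With the tool pointing down it reaches from about 0.275 to 0.775 m from the base axis. Payload 14.6 kg.
Tool frame: the origin (TCP) lies midway between the tips of the shut fingers; the grasp point (between the pads) lies 19 mm behind it; z points along the fingers, y is the line along which they close (so a half turn about z gives the same grasp; the last joint's range is limited). The gripper opens to 85 mm and grips with 20 to 120 N. Pads are 22 mm wide; open, the fingers measure 114 mm over their backs; the gripper's body (76 mm by 85 mm) begins 54 mm behind the grasp point. The pads swing forward as they close: fully open they stand 13 mm farther back than shut.
Start: joints at [0.992, 0.263, -0.048, 1.259, 0, 1.415], TCP at [0.216, 0.479, 0.202] pointing down, gripper open.
Joint ranges: [-2.65, 2.65], [-0.89, 1.7], [-1.18, 1.37], [-2.13, 2.11], [-1.35, 1.29], [-3.14, 3.14]. Speed limits (rad/s): [1.89, 1.89, 2.57, 2.79, 3.14, 3.14].

### API

Orientations are given as a unit quaternion [x, y, z, w].
In Python, from cell import robot gives the robot as it stands.
- The arm moves only by the tool carry_out, never from a script. Its argument "moves" is a list of rows, each a list of 7 numbers: the shift along the tool's x, y, z in m, then the turn, a rotation vector about the tool's x, y, z in degrees, then the closure, from 0 (fully open) to 1 (shut). A call has 1 to 8 rows; each row is the pose to reach, as a shift and turn from the pose commanded when the call began, along the tool's axes at that moment; what a row does not reach only later rows make up. A row lasts 1/8 s, in which the tool goes at most 62.5 mm and 10.7 degrees, less where a joint would pass 70% of its speed; a pose out of reach is approached as far as the arm can. A call with a gripper value outside its range is refused whole. The fingers move at their own pace and stop on an object; "grip_force" is the grip in N (left out, the last holds). Time passes only in rows, so rows that repeat a pose let the fingers close. It gives the time, the measured TCP pose, the force, the opening and the grip force at its end, in the units of the state.
- robot.get_state(): the state, without advancing time (a new reading comes with each control period).
- robot.snapshot(name): name is "scene" or "top" or "wrist"; returns a dict with "img" (384x512x3 uint8, blue, green, red), "z_map" (384x512 float32, m along the optical axis (not along the pixel's ray), 0 where there is no reading), "fx", "fy", "cx", "cy" (pixels), "camera_from_world" (4x4, takes a point from world to camera coordinates); the wrist camera has in their place "mount" (4x4, takes a point from camera to tool coordinates, whose origin is the TCP and whose axes are the flange's). Camera axes: x right, y up, looking along -z (the intrinsics and any distortion apply to the point x, -y, -z); pixel columns grow to the right and rows downward; lengths in m; the calibration is good to about 2 mm. The wrist camera is an equidistant fisheye: a pixel r from the principal point sees the ray r / f radians off the axis. A picture is of the moment at which its call begins: read the wrist's pose just before it.
- robot.finish_job(): hands the job in; it is judged then, once.
The state is a dict: "clock": time; "joints": joint angles; "joint_vel": joint speeds; "effort": joint torques, N m; "position": TCP position; "tcp_rot": TCP orientation; "force": force on the tool from outside, world axes, zero at the start; "wrist_torque": the same for the moment, N m; "opening": finger opening in m; "grasp_force": force on a finger pad.
Only numpy, scipy, OpenCV 4.12 (cv2) and the standard library are available. Lean on these libraries where they do the work, as an engineer would, in place of code of your own. Each camera call takes 0.05 s, during which the arm holds its last target. There are 200 camera calls.

## Working session

There is one attempt and no reset: what is moved stays moved. The work goes in short steps, Python scripts to look and compute and a tool call to move; the robot and the scene stay as the last step left them, time stands still between calls to the robot, and variables do not carry over. Pictures are saved under pics/ and viewed, at most 10 in all, crops included, and the job is handed in when it is done.

Besides the shell and the picture viewer there is one more tool, called after "Emit:" in YAML: its name, and indented under it one key for each argument. carry_out: Moves the arm, as the interface text tells. Its arguments: {"type":"object","properties":{"moves":{"type":"array"},"grip_force":{"type":"number"}},"required":["moves"]}

```bash
mkdir -p pics; ls; cat > h.py <<'E'
import numpy as np, cv2
from scipy.spatial.transform import Rotation as R
from cell import robot
def world_map(s):
    d=s["z_map"]; h,w=d.shape
    u,v=np.meshgrid(np.arange(w),np.arange(h))
    X=(u-s["cx"])/s["fx"]*d; Y=-(v-s["cy"])/s["fy"]*d
    P=np.stack([X,Y,-d,np.ones_like(d)],-1)
    return (P@np.linalg.inv(s["camera_from_world"]).T)[...,:3]
E
python3 - <<'E'
from h import *
st=robot.get_state(); print(st)
a=robot.snapshot("top"); b=robot.snapshot("scene")
np.savez("s0.npz",t=a["img"],tw=world_map(a),s=b["img"],sw=world_map(b))
print({k:v for k,v in a.items() if k not in("img","z_map")})
cv2.imwrite("pics/top0.png",a["img"]); cv2.imwrite("pics/scene0.png",b["img"])
E
```

```text
pics
{'clock': 0.0, 'joints': array([ 9.91699126e-01,  2.63526550e-01, -4.89440714e-02,  1.25942242e+00,
        3.41482743e-05,  1.41548404e+00]), 'joint_vel': array([-4.78903267e-04, -4.11598604e-05, -9.23099270e-04, -9.70024303e-04,
       -5.30884299e-04, -1.64853523e-04]), 'effort': array([-5.69682434e-04, -6.37604284e+01,  3.84565580e+01,  1.35842903e-02,
       -2.35229589e-05,  3.66997790e-05]), 'position': array([0.21571172, 0.4782884 , 0.20142063]), 'tcp_rot': array([ 2.10310383e-01,  9.77634513e-01, -5.05672570e-04, -2.12801086e-04]), 'force': array([-0.13208538,  0.43943547,  0.03964588]), 'wrist_torque': array([-0.00887866,  0.01302458, -0.01575024]), 'grasp_force': 0.0, 'opening': 0.0852297464603291}
{'fx': 357.9733904102808, 'fy': 357.9733904102808, 'cx': 260.5227134175798, 'cy': 195.97199909811218, 'camera_from_world': array([[ 0.05973049, -0.99819737,  0.00585446, -0.00218554],
       [ 0.9769895 ,  0.05966244,  0.20477284, -0.64584153],
       [-0.204753  , -0.00651143,  0.97879202, -0.95603688],
       [ 0.        ,  0.        ,  0.        ,  1.        ]])}
```

View pics/top0.png

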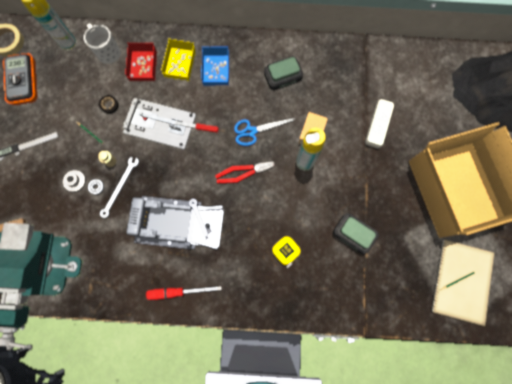

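View pics/scene0.png

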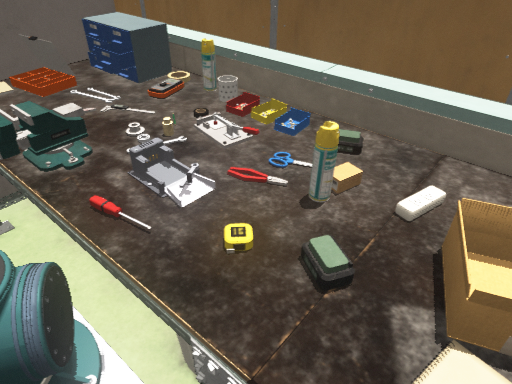

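The top view shows the dock at (130–222, 197–248) with its ramp at the right end, and the tape at (287, 250). The pack is at (355, 233), the can at (310, 150) and the pliers at (243, 173). The scene view agrees. Next I measure these from the z maps.

```bash
python3 - <<'E'
from h import *
z=np.load("s0.npz"); W=z["tw"]; I=z["t"]
def obj(name,c0,c1,r0,r1,zlo,zhi):
    m=np.zeros(W.shape[:2],bool); m[r0:r1,c0:c1]=True
    m&=(W[...,2]>zlo)&(W[...,2]<zhi)
    p=W[m][:,:2].astype(np.float32)
    r=cv2.minAreaRect(p); print(name,len(p),"c",np.round(r[0],4),"size",np.round(r[1],4),"ang",round(r[2],1),"medz",np.round(np.percentile(W[m][:,2],[5,50,95]),4),"bbox",p.min(0).round(3),p.max(0).round(3))
    return p
print("bench z",np.median(W[280:300,230:280,2]))
obj("pack top",325,385,205,260,.048,.062)
obj("pack all",325,385,205,260,.012,.062)
obj("tape",265,305,230,272,.012,.05)
obj("can",285,335,120,185,.03,.25)
obj("pliers",210,280,155,190,.006,.03)
obj("dock",115,230,190,255,.007,.1)
obj("housing",115,230,190,255,.07,.085)
obj("rails/h",115,230,190,255,.05,.085)
Z=W[...,2]
np.set_printoptions(linewidth=250)
print((Z[192:254:3,122:230:4]*1000).round().astype(int))
c=cv2.resize(I[185:260,115:240],None,fx=6,fy=6,interpolation=cv2.INTER_CUBIC); cv2.imwrite("pics/dock0.png",c)
E
```

```text
bench z -0.0005105257018035436
pack top 643 c [ 0.5646 -0.2471] size [0.0895 0.0605] ang 58.7 medz [0.0498 0.0553 0.0588] bbox [ 0.519 -0.301] [ 0.611 -0.198]
pack all 1092 c [ 0.561  -0.2453] size [0.1157 0.077 ] ang 58.6 medz [0.0276 0.0522 0.0582] bbox [ 0.506 -0.309] [ 0.617 -0.182]
tape 512 c [ 0.4991 -0.0459] size [0.069  0.0657] ang 48.2 medz [0.0255 0.0304 0.0335] bbox [ 0.454 -0.083] [ 0.537 -0.008]
can 991 c [ 0.8284 -0.1007] size [0.0634 0.1606] ang 77.3 medz [0.0425 0.1528 0.2168] bbox [ 0.749 -0.149] [ 0.9   -0.064]
pliers 434 c [0.7281 0.0901] size [0.0493 0.1813] ang 11.3 medz [0.0077 0.0118 0.0153] bbox [0.692 0.005] [0.766 0.18 ]
dock 3021 c [0.5646 0.3174] size [0.3338 0.1432] ang 85.2 medz [0.0079 0.0145 0.078 ] bbox [0.491 0.15 ] [0.649 0.478]
housing 436 c [0.5663 0.383 ] size [0.0337 0.1029] ang 87.2 medz [0.0734 0.0773 0.0807] bbox [0.515 0.364] [0.618 0.401]
rails/h 766 c [0.5624 0.2884] size [0.2229 0.1039] ang 87.4 medz [0.0574 0.0748 0.0801] bbox [0.513 0.177] [0.618 0.401]
[[  -2    0    2   -3    2   -3    0   -3    4    0    3   -1    1   -2   -2    2   
[... 2114 characters left out ...]
  4    0]
 [  -1   -1    1    3   11    5    6    2    6    5    4    1    3    5    8   32   13   14 1068   10    9    8    6    4    0    0    0]
 [  -1    0   -1   -1    0    0   -3    3    3    5    3    4    9    0    0    2   40   32    9    8   21   22    0    2    2   -1    2]
 [  -3   -1    1   -1   -3   -4   -1   -5   -2   -2    2   -2    2   -3    1    1    7    1    6    0   -2    3   -3   24    0   -4    0]
 [  -2    0    0   -1    2    2    5   -5   -4    2   -3    1    1   -2    0   -4   -2   -1   -2   -1   -2   -1   -1    2    3    2   -3]
 [  -1    1   -1    1   -1   -1   -4    1    0    0    0   -3    1   -2   -1    0   -3    2    0    1    0   -1    0    1    0   -1   -5]]
```

View pics/dock0.png

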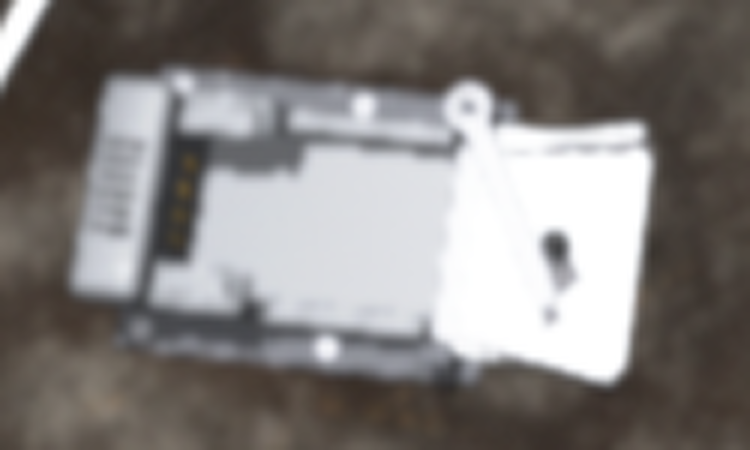

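The crop shows the housing at left, the keeper pin at crop (467, 106), and the bar lying half open over the ramp with its knob at (555, 243). The ramp foot is at the right edge (~635, 260).

```bash
cat >> h.py <<'E'
def cast(s,u,v,z):
    T=np.linalg.inv(s["camera_from_world"]); o=T[:3,3]
    d=T[:3,:3]@np.array([(u-s["cx"])/s["fx"],-(v-s["cy"])/s["fy"],-1.])
    return o+d*(z-o[2])/d[2]
E
python3 - <<'E'
from h import *
z=np.load("s0.npz"); W=z["tw"]; Z=W[...,2]
s=robot.snapshot("top")
C=lambda a,b,h: cast(s,115+(a+.5)/6-.5,185+(b+.5)/6-.5,h)[:2]
print("pin",C(467,106,.044).round(4),"knob",C(555,243,.065).round(4))
hs=[C(a,b,.078) for a,b in[(108,75),(168,74),(132,300),(70,293)]]; print("housing corners",np.round(hs,4))
fr=[C(652,150,0.0),C(615,383,0.0)]; print("foot",np.round(fr,4),C(645,125,.024))
B=np.zeros(Z.shape,bool); B[190:255,115:232]=1
P=W[B&(Z>.022)&(Z<.035)][:,:2]
for nm,sel in(("far",P[:,0]>.57),("near",P[:,0]<.57)):
    q=P[sel]; q=q[(q[:,1]>.21)&(q[:,1]<.35)]
    vx,vy,x0,y0=cv2.fitLine(q.astype(np.float32),cv2.DIST_HUBER,0,.01,.01).ravel()
    print(nm,len(q),"ang",np.degrees(np.arctan2(vy,vx)),x0,y0, q[:,0].min(),q[:,0].max())
q=W[B&(Z>.07)&(Z<.085)][:,:2].astype(np.float32); print(cv2.minAreaRect(q), cv2.boxPoints(cv2.minAreaRect(q)).round(4))
# horizontal seat floor centre line: z 7..13 inside
E
```

```text
pin [0.6189 0.2336] knob [0.5525 0.1818]
housing corners [[0.6173 0.3964]
 [0.6195 0.3683]
 [0.513  0.3714]
 [0.5145 0.4002]]
foot [[0.61   0.1472]
 [0.4929 0.1559]] [0.61829541 0.14899024]
far 112 ang 88.48958 0.60837305 0.27437925 0.5933189558594951 0.6239231237724561
near 121 ang 87.2815 0.5158286 0.30341473 0.4956013333379166 0.5217863484475296
((0.5663393139839172, 0.38299354910850525), (0.033733971416950226, 0.10290510207414627), 87.159423828125) [[0.5141 0.3687]
 [0.6169 0.3636]
 [0.6186 0.3973]
 [0.5158 0.4024]]
```

```bash
cat >> h.py <<'E'
def rows(*wps,base=None):
    "world waypoints (x,y,z,yaw of tool y deg or None) -> tool-frame shift/turn from the pose now"
    st=robot.get_state(); R0=R.from_quat(st["tcp_rot"]); p0=st["position"]; M=R0.as_matrix()
    y0=np.degrees(np.arctan2(M[1,1],M[0,1])); print("t",round(st["clock"],2),"pos",p0.round(4),"yaw",round(y0,1),"open",round(st["opening"],4),"F",st["force"].round(1))
    for x,y,z,a in wps:
        a=np.radians(y0 if a is None else a); yv=np.array([np.cos(a),np.sin(a),0]); zv=np.array([0,0,-1.]); xv=np.cross(yv,zv)
        Rt=R.from_matrix(np.stack([xv,yv,zv],1))
        print((M.T@(np.array([x,y,z])-p0)).round(4).tolist(),np.degrees((R0.inv()*Rt).as_rotvec()).round(1).tolist())
def wrist(name):
    st=robot.get_state(); s=robot.snapshot("wrist"); T=np.eye(4); T[:3,:3]=R.from_quat(st["tcp_rot"]).as_matrix(); T[:3,3]=st["position"]
    T=T@s["mount"]; cv2.imwrite("pics/"+name,s["img"]); d=s["z_map"]; h,w=d.shape
    u,v=np.meshgrid(np.arange(w),np.arange(h)); a=u-s["cx"]; b=v-s["cy"]; r=np.hypot(a,b)+1e-9; th=r/s["fx"]
    D=np.stack([np.sin(th)*a/r,-np.sin(th)*b/r,-np.cos(th)],-1)@T[:3,:3].T   # unit world rays
    P=T[:3,3]+D*(d/np.cos(th))[...,None]
    return s,T[:3,3],D,P
E
python3 - <<'E'
from h import *
rows((.5525,.1818,.13,None))
E
```

```text
t 0.15 pos [0.2158 0.4784 0.2015] yaw 65.7 open 0.0854 F [-0.4  0.1 -0.6]
[-0.4289, -0.1318, 0.0716] [-0.0, -0.0, -0.0]
```

Emit:
carry_out:
  moves:
    - [-0.054,-0.0165,0,0,0,0,0]
    - [-0.107,-0.033,0,0,0,0,0]
    - [-0.161,-0.05,0,0,0,0,0]
    - [-0.215,-0.066,0.01,0,0,0,0.3]
    - [-0.268,-0.082,0.03,0,0,0,0.4]
    - [-0.322,-0.099,0.05,0,0,0,0.5]
    - [-0.376,-0.115,0.0716,0,0,0,0.5]
    - [-0.429,-0.132,0.0716,0,0,0,0.5]
  grip_force: 30

```text
clock: 1.15
position: [0.553, 0.1802, 0.1286]
tcp_rot: [0.21, 0.978, -0.0, -0.001]
force: [0.1, 0.5, -0.5]
opening: 0.0426
grasp_force: 0.0
```

```bash
python3 - <<'E'
from h import *
s,o,D,P=wrist("w1.png"); np.savez("w1.npz",P=P,D=D,o=o,img=s["img"])
rows((.5525,.1818,.046,None)); print(o)
Z=P[...,2]; m=(Z>.058)&(Z<.072)&(np.linalg.norm(P[...,:2]-[.5525,.1818],axis=-1)<.03)
v,u=np.nonzero(m); print(m.sum(), P[m].mean(0) if m.any() else 0,(u.mean(),v.mean()))
E
```

```text
t 1.2 pos [0.5578 0.1763 0.1289] yaw 65.5 open 0.0425 F [ 1.2 -7.3 -1.1]
[0.0072, 0.0029, 0.0829] [-0.1, 0.1, 0.0]
[0.48307461 0.21070168 0.30047527]
223 [0.55160488 0.18364118 0.06393346] (np.float64(262.4529147982063), np.float64(196.11659192825113))
```

View pics/w1.png

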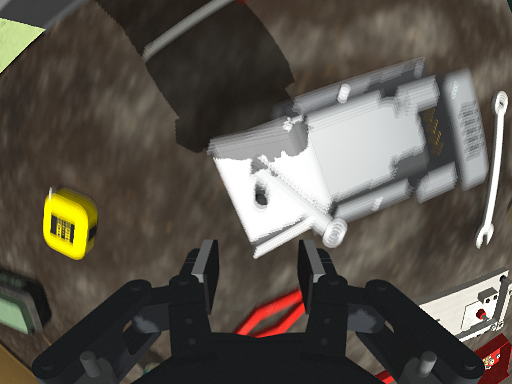

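The wrist view shows the knob at (262, 193), the pin at (334, 233) and the housing at (465, 130). Both views put the knob within 2 mm of each other.

```bash
python3 - <<'E'
from h import *
z=np.load("w1.npz"); P,D,o=z["P"],z["D"],z["o"]; Z=P[...,2]
d=D[233,334]; print("pin",(o+d*(.044-o[2])/d[2]).round(4)); d=D[190,262]; print("knob",(o+d*(.065-o[2])/d[2]).round(4))
B=np.zeros(Z.shape,bool); B[60:220,410:500]=1
q=P[B&(Z>.068)&(Z<.088)][:,:2].astype(np.float32); r=cv2.minAreaRect(q); print(len(q),r,cv2.boxPoints(r).round(4))
rows((.552,.183,.07,None),(.552,.183,.046,None))
E
```

```text
pin [0.62   0.2292 0.044 ]
knob [0.5463 0.1856 0.065 ]
3308 ((0.5635901093482971, 0.3832801580429077), (0.03505551442503929, 0.10314353555440903), 87.25578308105469) [[0.5112 0.3682]
 [0.6143 0.3633]
 [0.6159 0.3983]
 [0.5129 0.4033]]
t 1.2 pos [0.5578 0.1763 0.1289] yaw 65.5 open 0.0425 F [ 1.2 -7.3 -1.1]
[0.0081, 0.0038, 0.0589] [-0.1, 0.1, 0.0]
[0.0082, 0.0038, 0.0829] [-0.1, 0.1, 0.0]
```

Emit:
carry_out:
  moves:
    - [0,0,0.02,0,0,0,0.5]
    - [0.001,0.001,0.05,0,0,0,0.5]
    - [0.001,0.001,0.05,0,0,0,0.5]

```text
clock: 1.58
position: [0.5507, 0.1829, 0.0787]
tcp_rot: [0.21, 0.978, -0.001, -0.002]
force: [-0.8, 0.5, 0.9]
opening: 0.0428
grasp_force: 0.0
```

```bash
python3 - <<'E'
from h import *
rows((.552,.183,.046,None))
E
```

```text
t 1.57 pos [0.5507 0.1829 0.0787] yaw 65.7 open 0.0428 F [-0.8  0.5  0.9]
[-0.0012, 0.0007, 0.0327] [-0.1, -0.2, -0.0]
```

Emit:
carry_out:
  moves:
    - [-0.001,0,0.02,0,0,0,0.5]
    - [-0.001,0,0.033,0,0,0,0.55]
    - [-0.001,0,0.033,0,0,0,1]
    - [-0.001,0,0.033,0,0,0,1]
    - [-0.001,0,0.033,0,0,0,1]
    - [-0.001,0,0.033,0,0,0,1]

```text
clock: 2.33
position: [0.5533, 0.1828, 0.0477]
tcp_rot: [0.21, 0.978, 0.0, 0.0]
force: [-0.5, -0.2, 0.6]
opening: 0.0003
grasp_force: 0.0
```

```bash
cat >> h.py <<'E'
psi=np.radians(87.2); UX=np.array([np.cos(psi),np.sin(psi)]); UY=np.array([-UX[1],UX[0]]); ORG=np.array([.5615,.3045])
def dock(x,y): return ORG+x*UX+y*UY
def knob(q):
    a=np.arctan2(80,-16)+q; return dock(-.069+.0816*np.cos(a),-.060+.0816*np.sin(a))
E
python3 - <<'E'
from h import *
st=robot.get_state(); print(st["opening"],st["grasp_force"])
e=st["position"][:2]-dock(-.069,-.06); a=np.arctan2(e@UY,e@UX); q=a-np.arctan2(80,-16); print("r",np.linalg.norm(e),"q",q, knob(q))
qs=np.linspace(q,1.85,9)[1:]; rows(*[(*knob(k),st["position"][2],None) for k in qs])
E
```

```text
0.0002544949610786859 0.0
r 0.08176461511227025 q 0.507535568867751 [0.55339784 0.18287531]
t 2.33 pos [0.5533 0.1828 0.0477] yaw 65.7 open 0.0003 F [-0.5 -0.2  0.6]
[-0.0126, -0.0053, 0.0] [0.0, 0.0, -0.0]
[-0.0259, -0.0085, 0.0] [0.0, 0.0, -0.0]
[-0.0396, -0.0095, 0.0] [0.0, 0.0, -0.0]
[-0.0532, -0.0082, 0.0] [0.0, 0.0, -0.0]
[-0.0664, -0.0046, 0.0] [0.0, 0.0, -0.0]
[-0.0788, 0.0011, 0.0] [0.0, 0.0, -0.0]
[-0.0901, 0.0089, 0.0] [0.0, 0.0, -0.0]
[-0.0999, 0.0184, 0.0001] [0.0, 0.0, -0.0]
```

The fingers closed on nothing, so I look at where the knob is.

```bash
python3 - <<'E'
from h import *
s,o,D,P=wrist("w2.png"); Z=P[...,2]
d=np.linalg.norm(P[...,:2]-[.553,.183],axis=-1)
m=(Z>.05)&(Z<.072)&(d<.06)
n,lab,stt,c=cv2.connectedComponentsWithStats(m.astype(np.uint8))
for i in range(1,n):
    if stt[i,4]>20: print(stt[i],c[i].round(),P[lab==i].mean(0).round(4))
cv2.imwrite("pics/w2c.png",cv2.resize(s["img"][130:360,130:400],None,fx=2.5,fy=2.5))
E
```

```text
[249 221  24  24 336] [260. 231.] [0.5483 0.1854 0.06  ]
```

View pics/w2c.png

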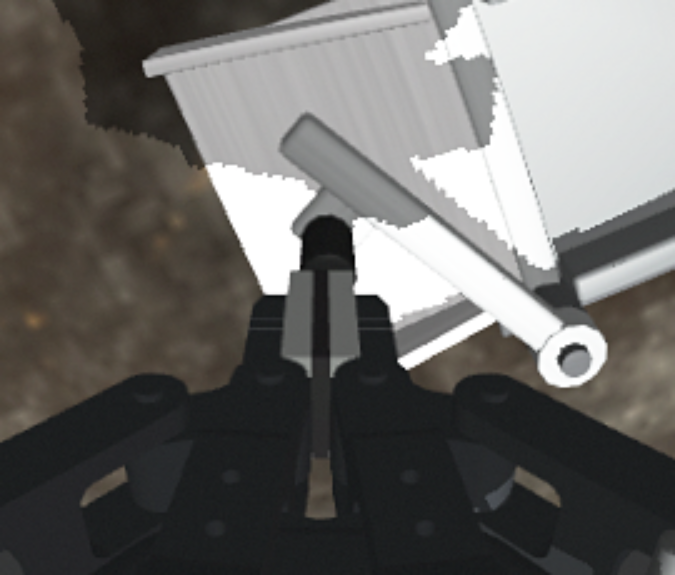

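The crop shows the knob at crop (327, 245), just ahead of the shut fingers on the tool +x side. I'll read its points in tool axes.

```bash
python3 - <<'E'
from h import *
s,o,D,P=wrist("w3.png"); st=robot.get_state(); M=R.from_quat(st["tcp_rot"]).as_matrix()
L=(P-st["position"])@M
for v in range(208,252,3): print(v,[(tuple((L[v,u]*1000).round().astype(int)),int(P[v,u,2]*1000), int(s["img"][v,u].mean())) for u in(250,256,260,264,270)])
print("cam in tool",(M.T@(o-st["position"])).round(3))
E
```

```text
208 [((np.int64(0), np.int64(-7), np.int64(43)), 4, 255), ((np.int64(11), np.int64(-2), np.int64(10)), 37, 141), ((np.int64(12), np.int64(0), np.int64(9)), 38, 134), ((np.int64(13), np.int64(3), np.int64(7)), 40, 114), ((np.int64(13), np.int64(7), np.int64(6)), 41, 135)]
211 [((np.int64(-3), np.int64(-7), np.int64(44)), 3, 255), ((np.int64(10), np.int64(-2), np.int64(9)), 38, 121), ((np.int64(10), np.int64(0), np.int64(9)), 38, 141), ((np.int64(10), np.int64(3), np.int64(9)), 38, 143), ((np.int64(10), np.int64(7), np.int64(8)), 39, 127)]
214 [((np.int64(7), np.int64(-6), np.int64(12)), 35, 248), ((np.int64(8), np.int64(-2), np.int64(9)), 38, 140), ((np.int64(8), np.int64(0), np.int64(10)), 37, 142), ((np.int64(8), np.int64(3), np.int64(10)), 37, 141), ((np.int64(8), np.int64(7), np.int64(8)), 39, 140)]
217 [((np.int64(6), np.int64(-6), np.int64(8)), 39, 113), ((np.int64(7), np.int64(-2), np.int64(5)), 42, 58), ((np.int64(8), np.int64(0), np.int64(3)), 44, 16), ((np.int64(7), np.int64(3), np.int64(5)), 42, 31), ((np.int64(6), np.int64(7), np.int64(9)), 38, 132)]
220 [((np.int64(3), np
[... 2311 characters left out ...]
1), ((np.int64(10), np.int64(2), np.int64(-40)), 87, 98), ((np.int64(11), np.int64(5), np.int64(-40)), 87, 94)]
247 [((np.int64(10), np.int64(-5), np.int64(-43)), 90, 97), ((np.int64(10), np.int64(-2), np.int64(-43)), 90, 23), ((np.int64(10), np.int64(0), np.int64(-43)), 90, 23), ((np.int64(10), np.int64(2), np.int64(-42)), 89, 97), ((np.int64(11), np.int64(5), np.int64(-43)), 90, 93)]
250 [((np.int64(10), np.int64(-5), np.int64(-46)), 93, 98), ((np.int64(10), np.int64(-2), np.int64(-46)), 93, 26), ((np.int64(11), np.int64(0), np.int64(-46)), 93, 23), ((np.int64(11), np.int64(2), np.int64(-47)), 94, 97), ((np.int64(10), np.int64(5), np.int64(-46)), 93, 98)]
cam in tool [ 0.077 -0.001 -0.172]
```

The knob is centred under the tool, but the pad edges end about 30 mm behind the stated TCP. I'll check the true finger tip height with the fixed cameras before going lower.

```bash
python3 - <<'E'
from h import *
s=robot.snapshot("scene"); W=world_map(s); st=robot.get_state(); M=R.from_quat(st["tcp_rot"]).as_matrix()
L=(W-st["position"])@M*1000
u0=(s["camera_from_world"]@np.r_[st["position"],1]); u=int(s["cx"]+s["fx"]*u0[0]/-u0[2]); v=int(s["cy"]-s["fy"]*u0[1]/-u0[2]); print("tcp px",u,v)
for r in range(v-34,v+8,2): print(r,[(tuple(L[r,c].round().astype(int).tolist()),int(s["img"][r,c].mean())) for c in range(u-6,u+7,3)])
c=cv2.resize(s["img"][v-70:v+40,u-75:u+75],None,fx=5,fy=5,interpolation=cv2.INTER_CUBIC); cv2.imwrite("pics/sc2.png",c)
E
```

```text
tcp px 189 179
145 [((13, -17, -117), 40), ((9, -34, -125), 38), ((4, -44, -129), 64), ((-2, -47, -129), 92), ((-94, 256, 46), 73)]
147 [((14, -19, -113), 43), ((8, -28, -116), 37), ((5, -43, -123), 57), ((0, -52, -127), 178), ((-91, 246, 47), 63)]
149 [((14, -19, -107), 41), ((8, -23, -108), 44), ((8, -52, -123), 63), ((2, -57, -124), 184), ((-5, -59, -123), 99)]
151 [((14, -17, -101), 39), ((6, -15, -98), 42), ((10, -59, -121), 59), ((3, -62, -122), 84), ((-4, -63, -120), 50)]
153 [((14, -15, -94), 44), ((13, -39, -106), 43), ((11, -62, -118), 43), ((3, -59, -114), 54), ((-5, -58, -112), 43)]
155 [((11, 0, -79), 43), ((13, -39, -100), 46), ((10, -54, -108), 41), ((1, -48, -102), 52), ((-7, -48, -101), 44)]
157 [((11, 3, -71), 47), ((12, -33, -91), 45), ((8, -46, -97), 46), ((0, -45, -95), 44), ((-8, -43, -91), 48)]
159 [((12, 4, -65), 69), ((12, -28, -83), 46), ((5, -32, -83), 47), ((-4, -28, -79), 49), ((-10, -33, -80), 69)]
161 [((-28, 176, 48), 87), ((12, -26, -76), 48), ((0, -11, -64), 46), ((-9, -7, -60), 76), ((-62, 159, 47), 94)]
163 [((-24, 163, 46), 90), ((8, -10, -59), 60
[... 558 characters left out ...]
0, 4, -18), 51), ((-18, 39, 8), 110), ((-31, 56, 22), 234)]
175 [((-1, 82, 36), 193), ((1, 36, 7), 176), ((2, -3, -16), 50), ((-24, 66, 33), 128), ((-29, 51, 25), 121)]
177 [((1, 76, 39), 199), ((4, 27, 8), 227), ((4, -6, -12), 47), ((-20, 55, 32), 153), ((-28, 49, 30), 171)]
179 [((15, 16, 5), 158), ((8, 12, 5), 227), ((3, -3, -4), 51), ((-20, 54, 38), 227), ((-25, 42, 32), 255)]
181 [((18, 8, 6), 133), ((10, 5, 6), 107), ((4, -3, 3), 51), ((-5, 1, 8), 200), ((-24, 41, 38), 255)]
183 [((20, 0, 6), 129), ((12, 0, 9), 118), ((5, -5, 8), 133), ((-13, 32, 37), 253), ((-21, 30, 37), 255)]
185 [((23, -8, 7), 92), ((6, 29, 36), 176), ((-2, 26, 36), 228), ((-10, 23, 36), 255), ((-18, 23, 39), 255)]
```

View pics/sc2.png

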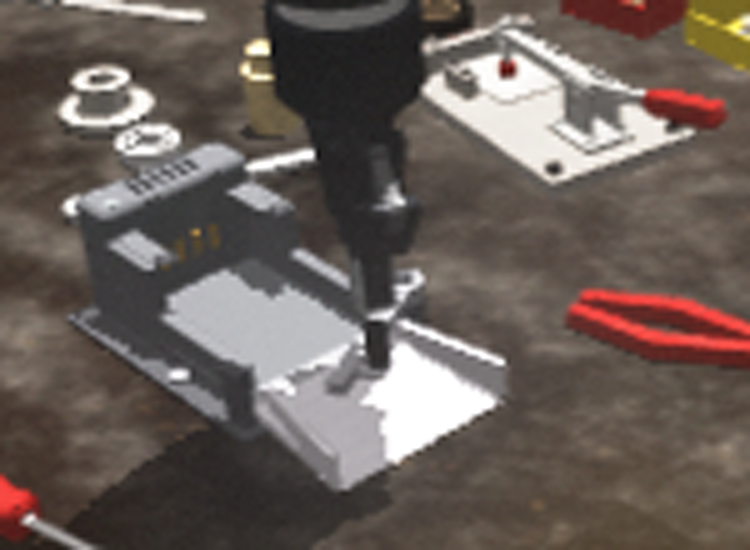

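Both cameras agree: the real tips end about 31 mm behind the stated TCP (tool z ≈ -0.031), so the shut fingers hung above the knob. I will go 31 mm lower from here on.

Emit:
carry_out:
  moves:
    - [0,0,0,0,0,0,0.5]
    - [0,0,0,0,0,0,0.5]
    - [0,0,0.015,0,0,0,0.5]
    - [0,0,0.032,0,0,0,0.5]
    - [0,0,0.032,0,0,0,0.9]
    - [0,0,0.032,0,0,0,1]
    - [0,0,0.032,0,0,0,1]
    - [0,0,0.032,0,0,0,1]

```text
clock: 3.48
position: [0.5541, 0.1834, 0.0154]
tcp_rot: [0.21, 0.978, 0.001, 0.001]
force: [5.5, 4.7, -12.1]
opening: 0.0124
grasp_force: 30.0
```

```bash
python3 - <<'E'
from h import *
st=robot.get_state(); print(st["opening"],st["grasp_force"])
e=st["position"][:2]-dock(-.069,-.06); a=np.arctan2(e@UY,e@UX); q=a-np.arctan2(80,-16); print("r",np.linalg.norm(e),"q",q)
qs=np.linspace(q,1.88,9)[1:]; rows(*[(*knob(k),st["position"][2],None) for k in qs])
E
```

```text
0.012370365917964747 29.971441626548767
r 0.08071295400414852 q 0.5081082165630044
t 3.48 pos [0.5541 0.1834 0.0154] yaw 65.7 open 0.0124 F [  5.5   4.7 -12.1]
[-0.0124, -0.0063, -0.0] [0.1, 0.1, -0.0]
[-0.026, -0.0095, 0.0] [0.1, 0.1, -0.0]
[-0.04, -0.0104, 0.0] [0.1, 0.1, -0.0]
[-0.0539, -0.0089, 0.0] [0.1, 0.1, -0.0]
[-0.0673, -0.005, 0.0001] [0.1, 0.1, -0.0]
[-0.0799, 0.0011, 0.0001] [0.1, 0.1, -0.0]
[-0.0912, 0.0093, 0.0001] [0.1, 0.1, -0.0]
[-0.101, 0.0193, 0.0001] [0.1, 0.1, -0.0]
```

Emit:
carry_out:
  moves:
    - [-0.0124,-0.0063,0,0,0,0,1]
    - [-0.026,-0.0095,0,0,0,0,1]
    - [-0.04,-0.0104,0,0,0,0,1]
    - [-0.054,-0.009,0,0,0,0,1]
    - [-0.0673,-0.005,0,0,0,0,1]
    - [-0.08,0.001,0,0,0,0,1]
    - [-0.091,0.0093,0,0,0,0,1]
    - [-0.101,0.0193,0,0,0,0,1]

```text
clock: 4.47
position: [0.6512, 0.1627, 0.0152]
tcp_rot: [0.209, 0.978, 0.003, -0.002]
force: [-8.5, 19.1, 1.8]
opening: 0.0127
grasp_force: 31.6
```

```bash
python3 - <<'E'
from h import *
st=robot.get_state(); print(st["opening"],st["grasp_force"])
e=st["position"][:2]-dock(-.069,-.06); a=np.arctan2(e@UY,e@UX); q=a-np.arctan2(80,-16); print("r",np.linalg.norm(e),"q",q%(2*np.pi))
p=st["position"]; rows((p[0],p[1],.1,None),(.563,-.246,.12,148.6),(.563,-.246,.02,148.6))
E
```

```text
0.012731837247189919 31.56458079814911
r 0.07741436937630317 q 1.86445994559491
t 4.47 pos [0.6512 0.1627 0.0152] yaw 65.9 open 0.0127 F [-8.5 19.1  1.8]
[0.0005, 0.0004, -0.0848] [0.3, -0.3, 0.0]
[-0.0859, -0.4086, -0.1072] [0.5, -0.1, -82.7]
[-0.0865, -0.409, -0.0072] [0.5, -0.1, -82.7]
```

Emit:
carry_out:
  moves:
    - [0,0,0,0,0,0,0.5]
    - [0,0,0,0,0,0,0]
    - [0,0,-0.05,0,0,0,0]
    - [0,0,-0.107,0,0,0,0]
    - [-0.01,-0.055,-0.107,0,0,-10,0]
    - [-0.025,-0.115,-0.107,0,0,-20,0]
    - [-0.04,-0.175,-0.107,0,0,-30,0]
    - [-0.05,-0.235,-0.107,0,0,-40,0]

```text
clock: 5.48
position: [0.6013, -0.0783, 0.1227]
tcp_rot: [-0.139, 0.99, -0.0, 0.0]
force: [1.3, 0.5, -0.2]
opening: 0.0854
grasp_force: 0.0
```

```bash
python3 - <<'E'
from h import *
rows((.563,-.246,.12,148.6))
E
```

```text
t 5.47 pos [ 0.6013 -0.0783  0.1227] yaw 106.0 open 0.0854 F [ 1.3  0.5 -0.2]
[0.0831, -0.1506, 0.0028] [-0.1, 0.0, -42.6]
```

Emit:
carry_out:
  moves:
    - [0.016,-0.03,0,0,0,-9,0]
    - [0.033,-0.06,0,0,0,-18,0]
    - [0.05,-0.09,0,0,0,-27,0]
    - [0.066,-0.12,0,0,0,-35,0]
    - [0.083,-0.15,0,0,0,-42.6,0]
    - [0.083,-0.15,0,0,0,-42.6,0]
    - [0.083,-0.15,0,0,0,-42.6,0]

```text
clock: 6.35
position: [0.5626, -0.2427, 0.1225]
tcp_rot: [-0.486, 0.874, -0.0, 0.0]
force: [-0.3, 0.6, 0.2]
opening: 0.0851
grasp_force: 0.0
```

```bash
python3 - <<'E'
from h import *
s,o,D,P=wrist("w4.png"); Z=P[...,2]
near=np.linalg.norm(P[...,:2]-[.563,-.246],axis=-1)<.085
for lo,hi in((.050,.062),(.034,.046)):
    m=near&(Z>lo)&(Z<hi); n,lab,stt,c=cv2.connectedComponentsWithStats(m.astype(np.uint8)); i=1+stt[1:,4].argmax()
    r=cv2.minAreaRect(P[lab==i][:,:2].astype(np.float32)); print(lo,stt[i],np.round(r[0],4),np.round(r[1],4),round(r[2],1))
rows((.563,-.246,.02,148.6))
t=robot.snapshot("top"); W=world_map(t); m=(W[...,2]>.055)&(W[...,2]<.07)&(np.linalg.norm(W[...,:2]-[.65,.16],axis=-1)<.03); print("knob",m.sum(),W[m].mean(0))
E
```

```text
0.05 [ 220  141   71  101 6476] [ 0.5617 -0.2479] [0.0899 0.0583] 59.1
0.034 [ 217  124   86  121 2806] [ 0.5587 -0.2457] [0.1149 0.0756] 59.3
t 6.4 pos [ 0.5627 -0.2423  0.1225] yaw 148.3 open 0.0852 F [-0.5  0.1 -0.8]
[0.003, -0.0022, 0.1025] [-0.0, 0.0, -0.3]
knob 22 [0.65575114 0.16012987 0.06373707]
```

View pics/w4.png

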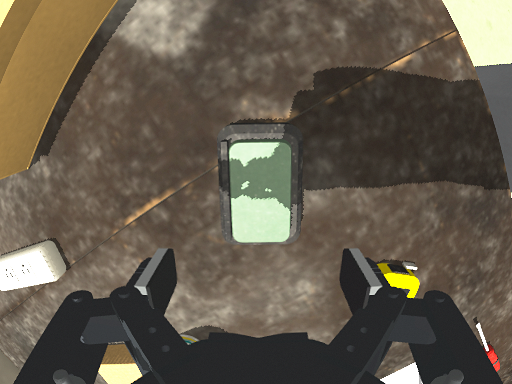

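The wrist view shows the pack's green top centred at (261, 190), aligned with the tool's x, with both fingers standing clear of it. I'll go down and grip.

Emit:
carry_out:
  moves:
    - [0.0045,-0.001,0.045,0,0,-0.8,0]
    - [0.0045,-0.001,0.09,0,0,-0.8,0]
    - [0.0045,-0.001,0.1125,0,0,-0.8,0]
    - [0.0045,-0.001,0.1125,0,0,-0.8,0.4]
    - [0.0045,-0.001,0.1125,0,0,-0.8,0.6]
    - [0.0045,-0.001,0.1125,0,0,-0.8,0.6]
    - [0.0045,-0.001,0.1125,0,0,-0.8,0.6]
  grip_force: 40

```text
clock: 7.32
position: [0.5615, -0.2468, 0.0114]
tcp_rot: [-0.493, 0.87, -0.0, 0.0]
force: [-3.7, 3.9, 6.1]
opening: 0.0514
grasp_force: 42.1
```

```bash
python3 - <<'E'
from h import *
st=robot.get_state(); print(st["grasp_force"]); p=st["position"]
rows((.585,-.20,p[2],160),(.605,-.15,p[2],177.2),(.607,.062,p[2],177.2),(*dock(-.154-.07,0),p[2],177.2))
E
```

```text
42.082221088930964
t 7.33 pos [ 0.5615 -0.2468  0.0114] yaw 149.1 open 0.0514 F [-3.7  3.9  6.1]
[-0.0523, 0.0039, 0.0] [-0.1, 0.0, -10.9]
[-0.1054, 0.0123, 0.0] [-0.1, 0.0, -28.1]
[-0.2884, 0.1194, 0.0] [-0.1, 0.0, -28.1]
[-0.2756, 0.1775, -0.0] [-0.1, 0.0, -28.1]
```

Emit:
carry_out:
  moves:
    - [-0.02,0.001,0,0,0,-4,0.7]
    - [-0.05,0.003,0,0,0,-11,0.7]
    - [-0.08,0.008,0,0,0,-19.5,0.7]
    - [-0.1054,0.0123,0,0,0,-28.1,0.7]
    - [-0.134,0.029,0,0,0,-28.1,0.7]
    - [-0.162,0.0455,0,0,0,-28.1,0.7]
    - [-0.19,0.062,0,0,0,-28.1,0.7]
    - [-0.219,0.0788,0,0,0,-28.1,0.7]

```text
clock: 8.32
position: [0.6072, -0.0183, 0.0115]
tcp_rot: [-0.69, 0.724, -0.002, 0.0]
force: [0.6, -5.0, 3.1]
opening: 0.0514
grasp_force: 41.5
```

```bash
python3 - <<'E'
from h import *
st=robot.get_state(); p=st["position"]; print(st["grasp_force"])
rows((.607,.062,p[2],177.2),(*dock(-.154-.075,0),p[2],177.2),(*dock(-.154-.058,0),p[2],177.2))
t=robot.snapshot("top"); W=world_map(t); cv2.imwrite("pics/top5.png",t["img"])
m=(W[...,2]>.012)&(W[...,2]<.05)&(np.linalg.norm(W[...,:2]-[.499,-.046],axis=-1)<.05); print("tape",W[m].mean(0))
E
```

```text
41.5431081969291
t 8.32 pos [ 0.6072 -0.0183  0.0115] yaw 177.2 open 0.0514 F [ 0.6 -5.   3.1]
[-0.0802, 0.0041, -0.0001] [-0.2, -0.1, 0.0]
[-0.0912, 0.0614, -0.0003] [-0.2, -0.1, 0.0]
[-0.1082, 0.0614, -0.0004] [-0.2, -0.1, 0.0]
tape [nan nan nan]<stdin>:5: RuntimeWarning: Mean of empty slice.
  ret = um.true_divide(
```

Emit:
carry_out:
  moves:
    - [-0.028,0.001,0,0,0,0,0.7]
    - [-0.056,0.003,0,0,0,0,0.7]
    - [-0.08,0.004,0,0,0,0,0.7]
    - [-0.083,0.024,0,0,0,0,0.7]
    - [-0.088,0.044,0,0,0,0,0.7]
    - [-0.092,0.0614,0,0,0,0,0.7]
    - [-0.106,0.0614,0,0,0,0,0.7]
    - [-0.118,0.0614,-0.001,0,0,0,0.7]

```text
clock: 9.38
position: [0.5511, 0.102, 0.0119]
tcp_rot: [-0.69, 0.724, -0.001, 0.0]
force: [0.8, -9.6, 7.5]
opening: 0.0514
grasp_force: 43.4
```

Emit:
carry_out:
  moves:
    - [0,0,0,0,0,0,0.3]
    - [0,0,0,0,0,0,0]
    - [0,0,-0.025,0,0,0,0]
    - [0,0,-0.075,0,0,0,0]
    - [0.05,0,-0.075,0,0,0,0.3]
    - [0.092,0,-0.075,0,0,0,0.45]
    - [0.092,0,-0.075,0,0,0,0.45]
    - [0.092,0,-0.075,0,0,0,0.45]

```text
clock: 10.38
position: [0.5459, 0.0102, 0.0857]
tcp_rot: [-0.689, 0.724, 0.0, 0.0]
force: [0.2, 0.8, 0.1]
opening: 0.0468
grasp_force: 0.0
```

```bash
python3 - <<'E'
from h import *
s,o,D,P=wrist("w6.png"); Z=P[...,2]; st=robot.get_state(); M=R.from_quat(st["tcp_rot"]).as_matrix()
c=dock(-.2,0); near=np.linalg.norm(P[...,:2]-c,axis=-1)<.085
L=(P-st["position"])@M
tip=(abs(L[...,0])<.02)&(abs(L[...,1])<.06)&(L[...,2]<0); print("tip lowest tool z",np.percentile(L[tip][:,2],[97,99.5]) if tip.any() else None)
m=near&(Z>.048)&(Z<.066); n,lab,stt,cc=cv2.connectedComponentsWithStats(m.astype(np.uint8)); i=1+stt[1:,4].argmax()
r=cv2.minAreaRect(P[lab==i][:,:2].astype(np.float32)); print(np.round(r[0],4),np.round(r[1],4),round(r[2],1)); e=np.array(r[0])-ORG; print("pack dock xy",e@UX,e@UY)
p=dock(-.2-.058-.03,0); rows((*p,.09,177.2),(*p,-.010,177.2),(*dock(-.2-.058-.011,0),-.010,177.2),(*dock(-.069,0),-.010,177.2))
B=P[235:384]; 
t=robot.snapshot("top"); W=world_map(t); m=(W[...,2]>.02)&(W[...,2]<.04)&(np.linalg.norm(W[...,:2]-[.499,-.046],axis=-1)<.05); print("tape",m.sum(),W[m].mean(0) if m.any() else 0)
E
```

```text
tip lowest tool z [-0.04842777 -0.03723854]
[0.5542 0.0935] [0.0727 0.0599] 86.5
pack dock xy -0.21109866248393067 -0.003021921318960407
t 10.43 pos [0.5459 0.0106 0.0857] yaw 177.2 open 0.0471 F [-0.3  0.3  0.4]
[-0.0063, -0.0012, -0.0043] [0.0, 0.0, 0.0]
[-0.0063, -0.0012, 0.0957] [0.0, 0.0, 0.0]
[-0.0253, -0.0012, 0.0957] [0.0, 0.0, 0.0]
[-0.2253, -0.0013, 0.0958] [0.0, 0.0, 0.0]
tape 0 0
```

View pics/w6.png

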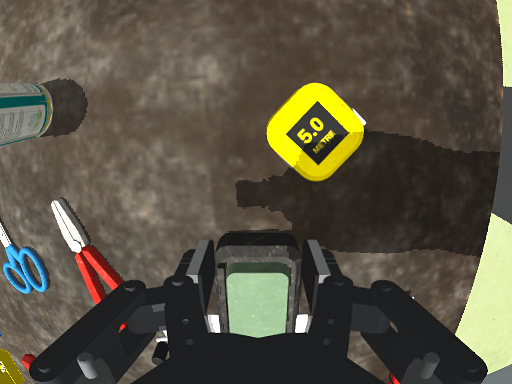

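The wrist view shows the tape undisturbed at (317, 132). The pack's trailing end is at row ~237 behind the raised fingers, square to the lane. I'll go down behind it and push with the fingers slightly apart.

Emit:
carry_out:
  moves:
    - [0,-0.001,0.03,0,0,0,0.7]
    - [0,-0.001,0.07,0,0,0,0.7]
    - [0,-0.001,0.095,0,0,0,0.7]
    - [-0.01,-0.001,0.095,0,0,0,0.7]
    - [-0.025,-0.001,0.095,0,0,0,0.7]
    - [-0.04,-0.001,0.095,0,0,0,0.7]
    - [-0.06,-0.001,0.095,0,0,0,0.7]
    - [-0.08,-0.001,0.095,0,0,0,0.7]

```text
clock: 11.48
position: [0.5513, 0.0912, -0.0085]
tcp_rot: [-0.69, 0.724, -0.001, 0.0]
force: [-0.2, -6.1, 1.7]
opening: 0.0256
grasp_force: 2.8
```

```bash
cat >> h.py <<'E'
def packfind(z0=.05,z1=.08):
    "green top in scene view -> dock frame"
    for n in("scene","top"):
        s=robot.snapshot(n); W=world_map(s); h=cv2.cvtColor(s["img"],cv2.COLOR_BGR2HSV)
        e=W[...,:2]-ORG; x=e@UX; y=e@UY
        m=(x>-.32)&(x<.1)&(abs(y)<.05)&(W[...,2]>.035)&(W[...,2]<.1)&(h[...,0]>55)&(h[...,0]<90)&(h[...,1]>60)
        if m.sum()>15: print(n,m.sum(),"x",np.percentile(x[m],[3,97]).round(4),"y",np.percentile(y[m],[3,97]).round(4),"z",np.percentile(W[m][:,2],[5,50,95]).round(4))
        cv2.imwrite(f"pics/pf_{n}_{int(1000*robot.get_state()['clock'])}.png",s["img"])
E
python3 - <<'E'
from h import *
packfind(); rows((*dock(-.12,0),-.010,177.2),(*dock(-.072,0),-.010,177.2))
E
```

```text
t 11.57 pos [ 0.5511  0.0924 -0.0087] yaw 177.4 open 0.0256 F [-0.8 -0.3 -0.1]
[-0.0924, -0.0003, 0.0013] [-0.0, 0.1, 0.2]
[-0.1404, -0.0004, 0.0014] [-0.0, 0.1, 0.2]
```

Emit:
carry_out:
  moves:
    - [-0.018,0,0,0,0,0,0.7]
    - [-0.036,0,0,0,0,0,0.7]
    - [-0.054,0,0,0,0,0,0.7]
    - [-0.072,0,0,0,0,0,0.7]
    - [-0.09,0,0,0,0,0,0.7]

```text
clock: 12.2
position: [0.5556, 0.1803, -0.0087]
tcp_rot: [-0.69, 0.724, -0.001, -0.0]
force: [-1.1, -0.4, 0.6]
opening: 0.0258
grasp_force: 0.2
```

Emit:
carry_out:
  moves:
    - [-0.012,0,0,0,0,0,0.7]
    - [-0.024,0,0,0,0,0,0.7]
    - [-0.036,0,0,0,0,0,0.7]
    - [-0.046,0,0,0,0,0,0.7]
    - [-0.046,0,0,0,0,0,0.7]

```text
clock: 12.82
position: [0.5575, 0.2267, -0.0092]
tcp_rot: [-0.69, 0.724, 0.0, 0.0]
force: [-0.8, 0.3, -0.5]
opening: 0.0256
grasp_force: 0.0
```

```bash
python3 - <<'E'
from h import *
st=robot.get_state(); e=st["position"][:2]-ORG; print("tcp dock",e@UX,e@UY,st["force"])
s=robot.snapshot("scene"); cv2.imwrite("pics/sc7.png",cv2.resize(s["img"][110:230,100:260],None,fx=5,fy=5,interpolation=cv2.INTER_CUBIC))
W=world_map(s); q=W[...,:2]-ORG; x=q@UX;y=q@UY; 
for xs in np.arange(-.06,.07,.01):
    m=(abs(x-xs)<.005)&(abs(y)<.02)&(W[...,2]>.0); print(round(xs,3),m.sum(),np.percentile(W[m][:,2],[10,50,90]).round(3) if m.any() else "")
E
```

```text
tcp dock -0.07787323354989831 0.00019320019777600145 [-0.77489699  0.30539026 -0.48343324]
-0.06 32 [0.014 0.034 0.054]
-0.05 8 [0.056 0.069 0.071]
-0.04 4 [0.069 0.071 0.071]
-0.03 2 [0.07  0.07  0.071]
-0.02 4 [0.069 0.07  0.071]
-0.01 1 [0.068 0.068 0.068]
0.0 0 
0.01 5 [0.068 0.068 0.069]
0.02 19 [0.067 0.068 0.069]
0.03 22 [0.066 0.068 0.069]
0.04 6 [0.067 0.067 0.067]
0.05 0 
0.06 89 [0.048 0.063 0.076]
```

View pics/sc7.png

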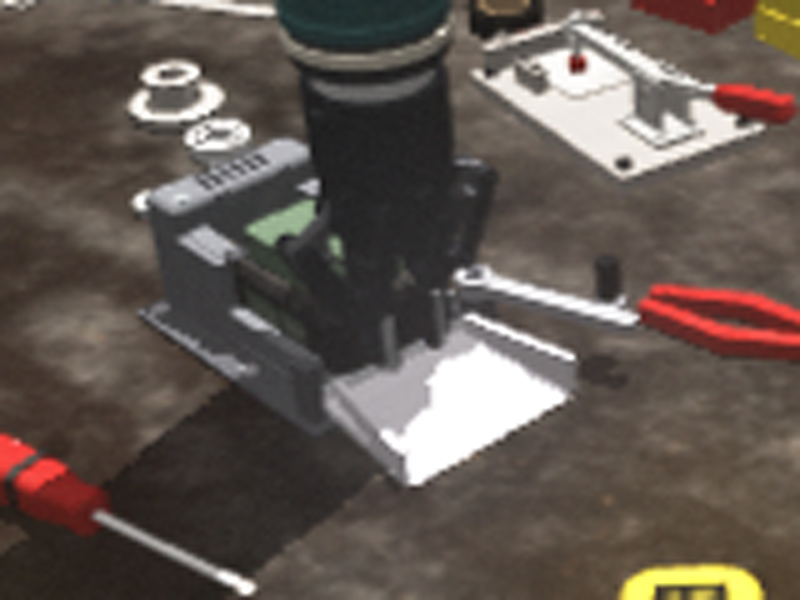

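The picture shows the pack in the seat with its nose under the hooks and its tail still on the lip (top 71 mm at the rear, 67 mm at the front). It needs a few mm more.

Emit:
carry_out:
  moves:
    - [-0.003,0,0,0,0,0,0.7]
    - [-0.006,0,0,0,0,0,0.7]
    - [-0.009,0,0,0,0,0,0.7]
    - [-0.009,0,0,0,0,0,0.7]

```text
clock: 13.38
position: [0.558, 0.2352, -0.0092]
tcp_rot: [-0.69, 0.724, 0.0, 0.0]
force: [-0.3, 0.1, 0.2]
opening: 0.0255
grasp_force: 0.0
```

```bash
cat >> h.py <<'E'
def tops():
    s=robot.snapshot("scene"); W=world_map(s); q=W[...,:2]-ORG; x=q@UX;y=q@UY
    for xs in np.arange(-.06,.06,.01):
        m=(abs(x-xs)<.005)&(abs(y)<.025)&(W[...,2]>.055)&(W[...,2]<.085)
        if m.any(): print(round(xs,3),m.sum(),np.median(W[m][:,2]).round(4),end=" | ")
    st=robot.get_state(); e=st["position"][:2]-ORG; print("\ntcp dock",e@UX,e@UY,st["force"].round(1),st["position"])
E
python3 - <<'E'
from h import *
tops()
E
```

```text
-0.06 27 0.0737 | -0.05 2 0.0656 | -0.04 11 0.0638 | -0.03 3 0.0677 | -0.02 4 0.067 | -0.01 5 0.0671 | 0.0 2 0.0655 | 0.02 8 0.0669 | 0.03 25 0.0667 | 0.04 19 0.0668 | 0.05 1 0.0642 | 
tcp dock -0.0694867631772958 0.00015652035661318543 [ 0.6  0.2 -0.3] [ 0.55794925  0.23510384 -0.00919048]
```

The top now reads 66–67 mm along its whole length, which is level in the seat. I'll back off and check from above.

Emit:
carry_out:
  moves:
    - [0.02,0,0,0,0,0,0.7]
    - [0.035,0,-0.02,0,0,0,0.7]
    - [0.045,0,-0.07,0,0,0,0.6]
    - [0.06,-0.04,-0.1,0,0,0,0.5]
    - [0.075,-0.09,-0.1,0,0,0,0.5]
    - [0.075,-0.09,-0.1,0,0,0,0.5]
    - [0.075,-0.09,-0.1,0,0,0,0.5]
  grip_force: 30

```text
clock: 14.3
position: [0.6435, 0.1548, 0.0904]
tcp_rot: [-0.689, 0.724, 0.0, -0.0]
force: [-1.5, -0.1, 0.5]
opening: 0.0427
grasp_force: 0.0
```

```bash
python3 - <<'E'
from h import *
tops()
t=robot.snapshot("top"); W=world_map(t); e=W[...,:2]-ORG; x=e@UX;y=e@UY
m=(x>-.1)&(x<.055)&(abs(y)<.04)&(W[...,2]>.06)&(W[...,2]<.075); print("top green",m.sum(),np.percentile(x[m],[2,98]) if m.any() else 0,np.percentile(W[m][:,2],[5,50,95]))
m=(x>-.1)&(x<.0)&(abs(y)<.03)&(W[...,2]>.042)&(W[...,2]<.075); print("base tail",np.percentile(x[m],[1,5]))
s,o,D,P=wrist("w8.png"); Z=P[...,2]; st=robot.get_state()
m=(Z>.05)&(Z<.07)&(np.linalg.norm(P[...,:2]-[.653,.1615],axis=-1)<.025); print("knob",m.sum(),P[m].mean(0),np.percentile(P[m],[5,95],axis=0))
mt=m&(Z>.062); print("knob top",mt.sum(),P[mt].mean(0))
rows((.653,.1615,.06,177.2),(.653,.1615,.0155,177.2))
cv2.imwrite("pics/top8.png",cv2.resize(t["img"][180:265,110:250],None,fx=5,fy=5,interpolation=cv2.INTER_CUBIC))
E
```

```text
-0.05 28 0.0622 | -0.04 62 0.0652 | -0.03 31 0.0667 | -0.02 33 0.0667 | -0.01 31 0.0671 | 0.0 31 0.0668 | 0.01 29 0.0668 | 0.02 29 0.0666 | 0.03 34 0.0671 | 0.04 20 0.0664 | 
tcp dock -0.1451218024081449 -0.08893682200799385 [-0.3  0.3 -0.7] [0.64324148 0.15520691 0.09055887]Traceback (most recent call last):
  File "<stdin>", line 4, in <module>
    return _quantile_unchecked(
        a, q, axis, out, overwrite_input, method, keepdims, weights)
    return _ureduce(a,
                    func=_quantile_ureduce_func,
    ...<5 lines>...
                    overwrite_input=overwrite_input,
                    method=method)
    r = func(a, **kwargs)
    result = _quantile(arr,
                       quantiles=q,
    ...<2 lines>...
                       out=out,
                       weights=wgt)
    slices_having_nans = np.isnan(arr[-1, ...])
                                  ~~~^^^^^^^^^
IndexError: index -1 is out of bounds for axis 0 with size 0
```

The pack is flat at 66–67 mm, centred near x = 0. The arm hides it from the top camera, so I locate the knob with the wrist camera.

```bash
python3 - <<'E'
from h import *
s,o,D,P=wrist("w8.png"); Z=P[...,2]
m=(Z>.05)&(Z<.07)&(np.linalg.norm(P[...,:2]-[.653,.1615],axis=-1)<.025); print("knob",m.sum())
if m.any(): print(P[m].mean(0),np.percentile(P[m],[5,95],axis=0)); mt=m&(Z>.062); print("knob top",mt.sum(),P[mt].mean(0))
rows((.653,.1615,.06,177.2),(.653,.1615,.0155,177.2))
E
```

```text
knob 365
[0.65442954 0.15864817 0.06208723] [[0.64890773 0.15400723 0.05222839]
 [0.66007814 0.16521946 0.06540672]]
knob top 265 [0.6546722  0.15986229 0.06439974]
t 14.45 pos [0.6432 0.1556 0.0909] yaw 177.2 open 0.0429 F [-1.1 -0.4  0.7]
[-0.0063, -0.0095, 0.0309] [0.0, -0.0, 0.0]
[-0.0063, -0.0095, 0.0754] [0.0, -0.0, 0.0]
```

Emit:
carry_out:
  moves:
    - [-0.005,-0.0105,0.01,0,0,0,0.5]
    - [-0.005,-0.0105,0.04,0,0,0,0.5]
    - [-0.005,-0.0105,0.0745,0,0,0,0.5]
    - [-0.005,-0.0105,0.0745,0,0,0,0.9]
    - [-0.005,-0.0105,0.0745,0,0,0,1]
    - [-0.005,-0.0105,0.0745,0,0,0,1]
    - [-0.005,-0.0105,0.0745,0,0,0,1]

```text
clock: 15.32
position: [0.6549, 0.1603, 0.0167]
tcp_rot: [-0.69, 0.724, 0.0, 0.0]
force: [-0.8, 2.9, -7.4]
opening: 0.0126
grasp_force: 29.9
```

```bash
python3 - <<'E'
from h import *
st=robot.get_state(); print(st["opening"],st["grasp_force"]); p=st["position"]
from scipy.optimize import least_squares
# pin consistent with both pinched knob points: nearest to the measured pin, 81.6 mm from each
A=np.array([[.5525,.1835],p[:2]]); f=lambda c:np.r_[(np.linalg.norm(A-c,axis=1)-.0816)*3,(c-dock(-.069,-.06))]
c=least_squares(f,dock(-.069,-.06)).x; print("pin",c,dock(-.069,-.06))
e=p[:2]-c; a=np.arctan2(e[1],e[0]); a0=np.arctan2(80,-16)+psi; q=(a-a0)%(2*np.pi); print("r",np.linalg.norm(e),"q",q)
K=lambda k:c+.0816*np.array([np.cos(a0+k),np.sin(a0+k)])
rows(*[(*K(k),p[2],None) for k in np.linspace(q,-.03,17)[1:]])
E
```

```text
0.012576161312686492 29.93037700653076
pin [0.61755373 0.23282875] [0.61805773 0.23265139]
r 0.08154971004783851 q 1.8980736902506834
t 15.32 pos [0.6549 0.1603 0.0167] yaw 177.2 open 0.0126 F [-0.8  2.9 -7.4]
[0.0044, 0.0088, -0.0] [-0.0, 0.0, 0.0]
[0.0077, 0.018, -0.0] [-0.0, 0.0, 0.0]
[0.0099, 0.0276, -0.0] [-0.0, 0.0, 0.0]
[0.0109, 0.0374, -0.0] [-0.0, 0.0, 0.0]
[0.0107, 0.0472, -0.0] [-0.0, 0.0, 0.0]
[0.0094, 0.0569, -0.0] [-0.0, 0.0, 0.0]
[0.0069, 0.0664, -0.0] [-0.0, 0.0, 0.0]
[0.0032, 0.0756, -0.0] [-0.0, 0.0, 0.0]
[-0.0015, 0.0842, -0.0] [-0.0, 0.0, 0.0]
[-0.0072, 0.0922, -0.0] [-0.0, 0.0, 0.0]
[-0.0138, 0.0994, -0.0] [-0.0, 0.0, 0.0]
[-0.0213, 0.1058, -0.0] [-0.0, 0.0, 0.0]
[-0.0295, 0.1113, -0.0] [-0.0, 0.0, 0.0]
[-0.0382, 0.1157, -0.0] [-0.0, 0.0, 0.0]
[-0.0475, 0.1191, -0.0] [-0.0, 0.0, 0.0]
[-0.0571, 0.1213, 0.0] [-0.0, 0.0, 0.0]
```

Pinched, and the pin estimate is consistent. I'll swing the keeper toward shut in two calls.

Emit:
carry_out:
  moves:
    - [0.0044,0.0088,0,0,0,0,1]
    - [0.0077,0.018,0,0,0,0,1]
    - [0.0099,0.0276,0,0,0,0,1]
    - [0.0109,0.0374,0,0,0,0,1]
    - [0.0107,0.0472,0,0,0,0,1]
    - [0.0094,0.0569,0,0,0,0,1]
    - [0.0069,0.0664,0,0,0,0,1]
    - [0.0032,0.0756,0,0,0,0,1]

```text
clock: 16.32
position: [0.5791, 0.1607, 0.0169]
tcp_rot: [-0.69, 0.724, -0.0, 0.001]
force: [0.6, -6.6, 1.1]
opening: 0.0125
grasp_force: 30.4
```

Emit:
carry_out:
  moves:
    - [-0.0047,0.0086,0,0,0,0,1]
    - [-0.0104,0.0166,0,0,0,0,1]
    - [-0.017,0.0238,0,0,0,0,1]
    - [-0.0245,0.0302,0,0,0,0,1]
    - [-0.0327,0.0357,0,0,0,0,1]
    - [-0.0414,0.0401,0,0,0,0,1]
    - [-0.05,0.0433,0,0,0,0,1]
    - [-0.056,0.045,0,0,0,0,1]

```text
clock: 17.32
position: [0.5372, 0.2193, 0.0165]
tcp_rot: [-0.69, 0.724, -0.0, 0.0]
force: [6.8, -2.4, 4.3]
opening: 0.0125
grasp_force: 31.0
```

```bash
cat >> h.py <<'E'
def kq():
    st=robot.get_state(); p=st["position"]; e=p[:2]-np.array([.6176,.2328]); a0=np.arctan2(80,-16)+psi
    print("r",np.linalg.norm(e).round(4),"q",((np.arctan2(e[1],e[0])-a0+np.pi)%(2*np.pi)-np.pi).round(4),p.round(4),st["force"].round(1),st["opening"],st["grasp_force"])
E
python3 -c "
from h import *
kq()"
```

```text
r 0.0815 q 0.018 [0.5372 0.2193 0.0165] [ 6.8 -2.4  4.3] 0.012511661909539066 31.046554148197174
```

Emit:
carry_out:
  moves:
    - [-0.004,0.0005,0,0,0,0,1]
    - [-0.007,0.001,0,0,0,0,1]
    - [-0.007,0.001,0,0,0,0,1]

```text
clock: 17.7
position: [0.5368, 0.223, 0.0164]
tcp_rot: [-0.689, 0.725, -0.003, -0.002]
force: [7.2, -23.9, 7.9]
opening: 0.0126
grasp_force: 31.4
```

```bash
python3 -c "
from h import *
kq()"
```

```text
r 0.0814 q -0.0272 [0.5368 0.223  0.0164] [  7.2 -23.9   7.9] 0.01260771495028568 31.37815833091736
```

The knob stopped against the shut end stop with 24 N at q ≈ 0. I'll release, lift clear and verify.

Emit:
carry_out:
  moves:
    - [-0.005,0.001,0,0,0,0,0.6]
    - [-0.005,0.001,0,0,0,0,0.5]
    - [-0.005,0.001,-0.02,0,0,0,0.5]
    - [0,0,-0.07,0,0,0,0.5]
    - [0.03,0,-0.12,0,0,0,0.5]
    - [0.08,0.04,-0.14,0,0,0,0.5]
    - [0.13,0.07,-0.14,0,0,0,0.5]
    - [0.18,0.1,-0.14,0,0,0,0.5]

```text
clock: 18.7
position: [0.426, 0.0499, 0.1562]
tcp_rot: [-0.69, 0.724, 0.0, 0.0]
force: [0.8, -1.4, 0.6]
opening: 0.0427
grasp_force: 0.0
```

```bash
python3 - <<'E'
from h import *
tops()
t=robot.snapshot("top"); b=robot.snapshot("scene"); W=world_map(t); e=W[...,:2]-ORG; x=e@UX;y=e@UY; Z=W[...,2]
m=(x>-.12)&(x<-.07)&(abs(y-.02)<.03)&(Z>.055)&(Z<.072); print("knob dock",m.sum(),x[m].mean(),y[m].mean(),"expect -.085,.020")
for n,c,r,zr in(("tape",(.499,-.046),.06,(.012,.05)),("pliers",(.728,.09),.11,(.006,.03))):
    m=(np.linalg.norm(W[...,:2]-c,axis=-1)<r)&(Z>zr[0])&(Z<zr[1]); print(n,m.sum(),cv2.minAreaRect(W[m][:,:2].astype(np.float32)) if m.any() else 0)
p=cv2.resize(t["img"][180:265,115:245],None,fx=5,fy=5,interpolation=cv2.INTER_CUBIC); cv2.imwrite("pics/fin.png",np.vstack([p[:,:640],cv2.resize(b["img"][100:240,90:340],(640,358))])[:600] if 0 else np.vstack([cv2.resize(p,(520,340)),cv2.resize(b["img"][110:230,100:340],(520,260))]))
E
```

```text
-0.05 16 0.0605 | -0.04 20 0.0659 | -0.03 4 0.0659 | -0.02 2 0.0667 | 0.02 2 0.0675 | 0.03 5 0.0671 | 0.04 6 0.0663 | 
tcp dock -0.26457702808263933 0.12647600454005517 [1.6 0.8 2.2] [0.42225046 0.04641716 0.15605512]
knob dock 21 -0.08512993320650938 0.01814164443503373 expect -.085,.020
tape 10 ((0.5038251280784607, -0.08116640150547028), (0.01715344935655594, 0.0033570691011846066), 2.6026439666748047)
pliers 481 ((0.7611957788467407, 0.09063129872083664), (0.1722215861082077, 0.14858035743236542), 86.46215057373047)
```

View pics/fin.png

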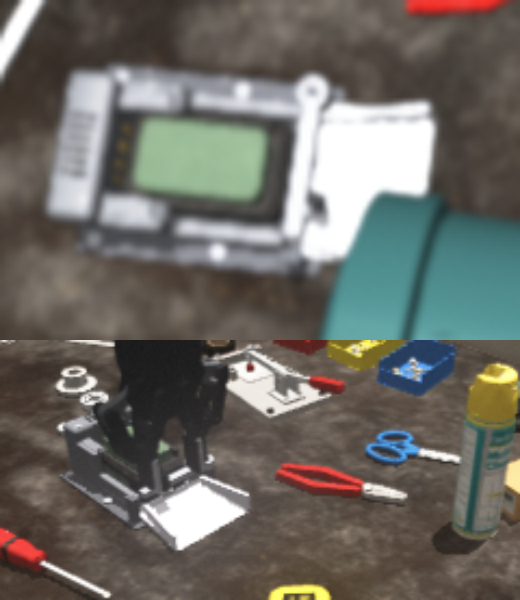

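The final picture shows the pack flat in the seat and the keeper straight across the mouth, with the knob at dock (-85, +18) mm against an expected (-85, +20). The pliers and can are in place, and the gripper is clear of everything.

```bash
python3 -c "
from cell import robot
print(robot.finish_job())"
```

```text
the job is handed in; nothing more can be done
None
```

The job is handed in at about 19 s: the pack lies flat in the seat and the keeper is shut against its stop. The final picture shows the can and pliers in place; the arm hid the tape measure then, but it was undisturbed when last seen after the pack passed it.

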